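# Draw the massage stick out of the jammed basket

## Robot

A 6-joint arm with a two-finger parallel gripper is mounted at the origin on the work surface. World frame = base frame: x ahead of the robot, y to its left, z up, the work surface at z = 0. Lengths are in m, angles in rad, forces in N, time in s.
With the tool pointing down it reaches from about 0.225 to 0.725 m from the base axis. Payload 3.1 kg.
Tool frame: the origin (TCP) lies between the finger pads; the fingertips stand nose_length ahead of it and the grasp point (between the pads) lies 6 mm ahead of it (nose_length is the distance from the TCP to the fingertips, in m); z points along the fingers, y is the line along which they close (so a half turn about z gives the same grasp; the last joint's range is limited). The gripper opens to 85 mm and grips with 20 to 120 N. Pads are 22 mm wide; open, the fingers measure 114 mm over their backs; the gripper's body (76 mm by 85 mm) begins 54 mm behind the grasp point. The pads swing forward as they close: fully open they stand 13 mm farther back than shut.
Start: joints at [1.186, 0.048, 0.099, 1.622, 0, 1.443], TCP at [0.133, 0.508, 0.256] pointing down, gripper open.
Joint ranges: [-2.91, 2.91], [-0.99, 1.94], [-1.21, 1.42], [-2.12, 2.29], [-1.49, 1.47], [-3.14, 3.14]. Speed limits (rad/s): [2.79, 2.79, 3.14, 3.14, 3.14, 3.14].

## Interface

Orientations are given as a 3x3 rotation matrix whose columns are the frame's x, y, z axes.
In Python, from rig import * gives the robot as it stands. Calls block until the motion is done:
- movep(position, orientation): joint-space move of the TCP to a pose.
- line_to(position, rate=0.15, rotation=None, threshold=None): straight line of the TCP; rotation=None keeps the orientation; rate is the mean speed in m/s. With threshold (N) it stops when the force on the tool has changed by that much, and returns True; else False.
- move_j(angles): joint-space move.
- grip(opening, force=None): finger opening in m; force is the grip in N (None keeps the last); returns when the fingers have stopped.
- dwell(seconds).
- inverse_kinematics(position, orientation): joint angles nearest the present ones, or None.
- snapshot(name): name is "side" or "top"; returns the picture (400x640x3 uint8, blue, green, red); there is no depth.
- camera_model(name): a dict with "fovy" (degrees; the focal length in pixels is half the picture's height over the tangent of half this angle, whatever the lens; pixels are square), "cx", "cy" (the principal point, pixels), "rvec" (rotation vector, rad) and "tvec" (3), from world to camera coordinates, as OpenCV has them. Camera axes: x right, y down, z forward; pixel columns grow to the right and rows downward; lengths in m; the calibration is good to about 2 mm. A picture is of the moment at which its call begins. camera_model takes no time and is no camera call.
A pose or a line that the arm cannot do raises IKError and nothing moves.
- close_job(): hands the job in; it is judged then, once.
Readings, each from a call of its own:
- current_time(): time.
- current_qpos(): joint angles.
- current_joint_velocities(): joint speeds.
- current_joint_efforts(): joint torques, N m.
- current_tool_pos(): TCP position.
- current_eef_rot(): TCP orientation.
- current_ft_force(): force on the tool from outside, world axes, zero at the start.
- current_torque(): the same for the moment, N m.
- current_finger_gap(): finger opening in m.
- current_grasp_force(): force on a finger pad.
Only numpy, scipy, OpenCV 4.12 (cv2) and the standard library are available. Lean on these libraries where they do the work, as an engineer would, in place of code of your own. Each camera call takes 0.05 s, during which the arm holds its last target. There are 200 camera calls.

## Task

The grey basket has jammed only part-way out of the white shelf unit, and the long wooden massage stick lying in it reaches back under the unit's top board. Grasp the stick by its exposed handle, tilt it and draw it diagonally out through the opening between the basket's front and the board, without levering hard on the board or the basket and without shifting the other things. Finish still holding it still in the air: the whole stick out in front of the unit, no longer under or over its top board, and at least 8 cm above the basket's rim; do not put it down or let go.

Things in the scene. Friction and masses are not known exactly. Their poses are not given: they have to be found in the camera images.
- unit: White plastic shelf unit, fixed; 360 mm deep (its x), 300 wide (y), 120 high. Origin: centre of its underside, z up; open front is the plane x = -180 mm, looking to -x. A top board (underside at 106 mm, top at 120 mm) covers it all; things stand on the board's back three quarters, the tallest (kettlebell) 153 mm high.
- basket: Open grey basket, jammed, immovable; 340 mm (its x) by 270 (y) by 70 high, walls and floor 4 mm. Origin: centre of its underside, 12 mm above the unit's underside; axes parallel to the unit's. Rim at z = 70 mm, 24 mm below the board. Its front wall (x = -170 mm) stands 174 to 194 mm before the unit's front: only that part is open from above. A lip sticks 12 mm out of the front wall.
- stick_grip (a point): Middle of the exposed handle of the loose wooden massage stick, on its axis, 45 mm from the outer and 245 mm from the inner end. x runs from outer (exposed) to inner (covered) end, z up. The stick lies flat, 290 mm long: handles 85 mm long and 24 mm square at both ends, between them eight-sided beads 36 mm across, so its axis is 18 mm above the basket floor.
- stick_outer (a point): Centre of the stick's outer end face (the exposed end, near the basket's front wall).
- stick_inner (a point): Centre of the stick's inner end face (the covered end, under the board), 290 mm from the outer end.
- stick: The massage stick itself, about 160 g; origin under its middle, 18 mm below its axis; axes as for the grip point.
- kettlebell: Orange kettlebell, 108 mm across, 153 mm high, on the unit's top board; origin at the centre of its underside. To be left alone.
- plate_a: Steel mini plate, 90 mm across, 12 mm thick, 28 mm bore, flat on the unit's top board; origin at the centre of its underside. To be left alone.
- plate_b: Steel mini plate, 80 mm across, 12 mm thick, 28 mm bore, flat on the basket floor beside the stick; origin at the centre of its underside. To be left alone.
- dish: White ceramic dish, 110 mm across, 35 mm high, on the unit's top board; origin at the centre of its underside. To be left alone.
- ball_center (a point): Centre of the wooden massage ball, 56 mm across, lying in the dish. To be left alone.
- polish: Small jar, 68 mm across, 50 mm high, on the table; origin at the centre of its underside. To be left alone.
- shoebrush: Brush lying on the table, to be left alone; origin under its middle.
- soapbox: Cardboard box 70 x 100 x 45 mm on the table; origin at the centre of its underside. To be left alone.

How it is judged:
On the way:
1. the stick is tilted through the opening: its outer end above the basket's rim while its inner end is still under the board and below the rim (z of stick_outer in the frame of basket above 0.075 m and z of stick_inner in the frame of basket below 0.07 m and x of stick_inner in the frame of unit above -0.18 m), for 0.1 s.
At the end, for the whole second after the job is handed in: The fingers hold the stick still (under 50 mm/s); the centres of both its ends are at least 80 mm above the basket's rim and in front of the plane of the unit's front; it touches neither basket nor unit (z of each of stick_outer, stick_inner in the frame of basket above 0.15 m and x of each of stick_outer, stick_inner in the frame of unit below -0.18 m and contact force between stick and the fingers above 1 N and contact force between stick and basket below 0.1 N and contact force between stick and unit below 0.1 N and linear speed of stick below 0.05 m/s); the arm keeps its last pose, push and grip.
It fails at once if the stick is pressed on the board or unit with more than 30 N (contact force between stick and unit above 30 N).
It fails at once if the stick is pressed on the basket with more than 30 N (contact force between stick and basket above 30 N).
It fails at once if a thing on the unit or in the basket is shifted by more than 30 mm (distance of any of kettlebell, plate_a, plate_b, dish, ball_center from where it was at the start of the episode above 0.03 m).
It fails at once if a thing on the table is shifted by more than 30 mm (distance of any of polish, shoebrush, soapbox from where it was at the start of the episode above 0.03 m).
It also fails if it takes over 40 s, if anything falls off the work surface, if the arm or the gripper's body presses on something with over 40 N, if the wrist force passes 120 N, or if a joint passes its speed limit or range.

## Working session

There is one attempt and no reset: what is moved stays moved. The work goes in short steps, each a Python script; the robot and the scene stay as the last script left them, time stands still between calls to the robot, and variables do not carry over. Pictures are saved under pics/ and viewed, at most 10 in all, crops included, and the job is handed in when it is done.

```bash
mkdir -p pics; ls; python3 - <<'E'
from rig import *
import cv2
for n in("side","top"):
    cv2.imwrite(f"pics/{n}0.png",snapshot(n)); print(n,camera_model(n))
print(current_time(), current_tool_pos(), [ (k) for k in globals() if 'nose' in k.lower()])
E
```

```text
pics
side {'fovy': 56.90674619303484, 'cx': 320.0130727267704, 'cy': 196.18557697367217, 'rvec': array([ 2.26267546, -0.46579734,  0.22682793]), 'tvec': array([-0.56870673,  0.23518478,  0.82392788])}
top {'fovy': 56.772632062450484, 'cx': 314.5957784141637, 'cy': 199.9384407342809, 'rvec': array([ 2.11548281, -2.09447241,  0.23461396]), 'tvec': array([-0.00585883,  0.63267611,  1.10073877])}
0.1 [0.13316137 0.50732111 0.2552296 ] ['nose_length']
```

View pics/side0.png

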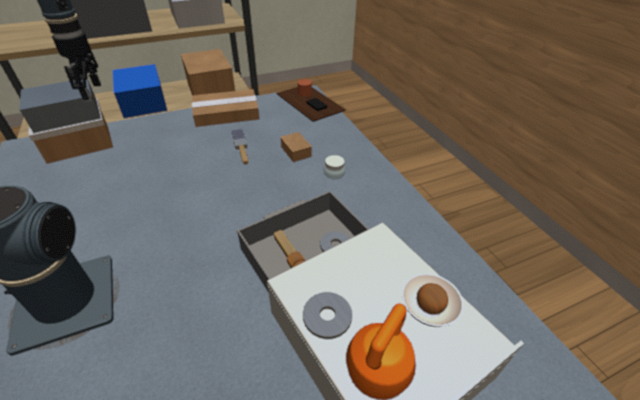

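View pics/top0.png

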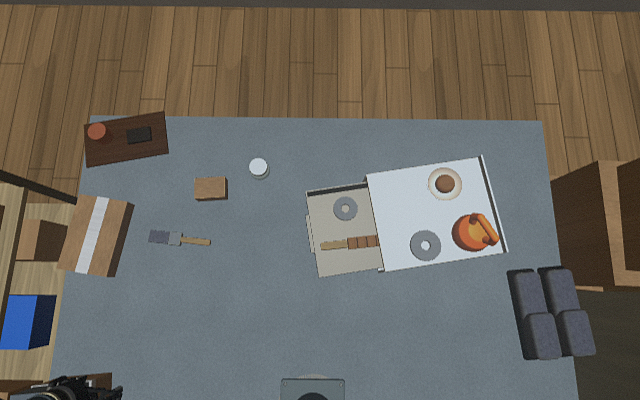

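The top view shows the unit's front edge running from (366,175) to (381,270), with the opening facing left (world +y). The stick handle runs from about (320,245) to (347,243). I'll enlarge this area.

```bash
python3 - <<'E'
import cv2
a=cv2.imread("pics/top0.png")[145:285,295:515]; b=cv2.imread("pics/side0.png")[185:345,230:430]
cv2.imwrite("pics/tc.png",cv2.resize(a[:, :110],None,fx=5,fy=4.2857,interpolation=cv2.INTER_CUBIC))
cv2.imwrite("pics/tc.png",cv2.resize(a[:,:150],None,fx=4,fy=4,interpolation=cv2.INTER_CUBIC))
cv2.imwrite("pics/sc.png",cv2.resize(b[:150],None,fx=4,fy=4,interpolation=cv2.INTER_CUBIC))
E
```

```text
(no output)
```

View pics/tc.png

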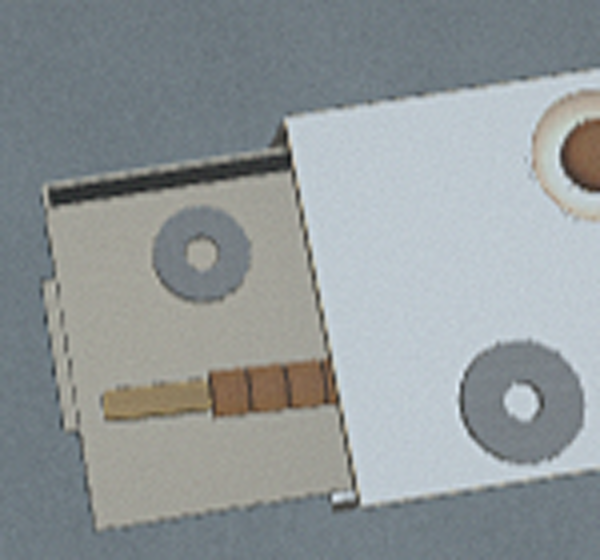

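View pics/sc.png

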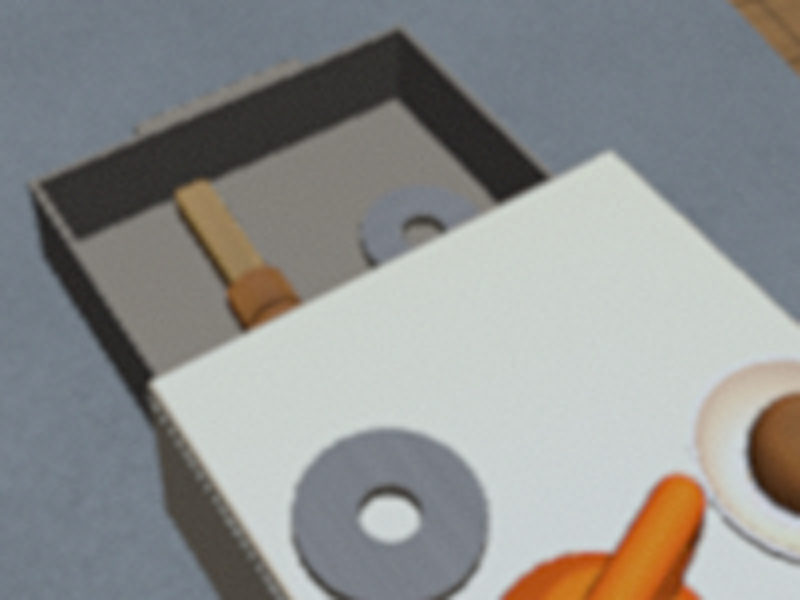

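The enlarged top view gives these crop pixels:
- Board front corners at (285,118) and (357,507).
- Rim front corners at (44,187) and (97,530).
- Handle from (104,407) to (211,397).
- Plate at (202,254).

The side view agrees with this layout.

```bash
cat > h.py <<'E'
import numpy as np, cv2
from rig import *
def cam(n):
    c=camera_model(n); f=200/np.tan(np.radians(c['fovy']/2))
    return np.array([[f,0,c['cx']],[0,f,c['cy']],[0,0,1]]),cv2.Rodrigues(c['rvec'])[0],c['tvec']
def back(n,uv,z):
    K,R,t=cam(n); d=R.T@np.linalg.solve(K,[*uv,1]); o=-R.T@t
    return o+d*(z-o[2])/d[2]
def tc(u,v): return (295+(u+.5)/4-.5,145+(v+.5)/4-.5)
def sc(u,v): return (230+(u+.5)/4-.5,185+(v+.5)/4-.5)
E
python3 - <<'E'
from h import *
np.set_printoptions(precision=4,suppress=True)
for l,p,z in [("bfar",(285,118),.12),("bnear",(357,507),.12),("rfar",(44,187),.082),("rnear",(97,530),.082),("h_out",(104,407),.046),("h_in",(211,397),.046),("bead",(333,381),.052),("plate",(202,254),.028)]:
    print(l,back("top",tc(*p),z))
for l,p,z in [("bfar",(610,150),.12),("bnear",(152,382),.12),("rfar",(400,28),.082),("rnear",(35,184),.082),("h_out",(194,187),.046),("h_in",(248,276),.046)]:
    print("s",l,back("side",sc(*p),z))
print(nose_length,current_eef_rot())
E
```

```text
bfar [ 0.7045 -0.1564  0.12  ]
bnear [ 0.4112 -0.2026  0.12  ]
rfar [0.6574 0.029  0.082 ]
rnear [ 0.3936 -0.0147  0.082 ]
h_out [ 0.4888 -0.0199  0.046 ]
h_in [ 0.4975 -0.1041  0.046 ]
bead [ 0.5103 -0.1994  0.052 ]
plate [ 0.6158 -0.0995  0.028 ]
s bfar [ 0.7072 -0.1571  0.12  ]
s bnear [ 0.4151 -0.2074  0.12  ]
s rfar [0.6594 0.0268 0.082 ]
s rnear [ 0.3993 -0.0178  0.082 ]
s h_out [ 0.4944 -0.0244  0.046 ]
s h_in [ 0.5007 -0.1048  0.046 ]
0.025 [[-0.9672  0.254  -0.0008]
 [ 0.254   0.9672 -0.002 ]
 [ 0.0003 -0.0021 -1.    ]]
```

```bash
cat >> h.py <<'E'
from scipy.spatial.transform import Rotation as Ro
e=np.array([.105,-.9945,0]); e/=np.linalg.norm(e)      # stick outer->inner
G=np.array([.4956,-.066,.034]); up=np.array([0,0,1.])
lat=np.cross(up,e)
TZ=.046
def R0(s):
    y=s*lat; return np.column_stack([np.cross(y,-up),y,-up])
def tilt(a):  # rotation lifting the outer end
    r=Ro.from_rotvec(np.radians(a)*lat).as_matrix()
    return r if (r@-e)[2]*a>=0 else r.T
def pose(s,a,lift=0,draw=0,raise_=0,base=None):
    I=G+.245*e; T=np.array([*G[:2],TZ]) if base is None else base
    r=tilt(a)
    return I+r@(T-I)+up*(lift+raise_)+draw*(r@-e), r@R0(s)
E
python3 - <<'E'
from h import *
for s in(1,-1):
    print(s)
    for k in [dict(a=0,raise_=.15),dict(a=0),dict(a=18,lift=.004),dict(a=18,lift=.004,draw=.19),dict(a=18,draw=.19,raise_=.14)]:
        p,R=pose(s,**k); q=inverse_kinematics(p,R); print(p.round(3),None if q is None else np.round(q,2))
E
```

```text
1
[ 0.496 -0.066  0.196] [-0.27 -0.02 -0.09  1.5   0.    1.2 ]
[ 0.496 -0.066  0.046] [-0.27  0.05 -0.33  1.2   0.    1.2 ]
[ 0.497 -0.082  0.125] [-0.45  0.14 -0.09  1.51  0.27  0.99]
[0.478 0.098 0.184] [-0.12 -0.03 -0.15  1.52  0.31  1.34]
[0.478 0.098 0.32 ] [-0.12 -0.01  0.14  1.79  0.31  1.34]
-1
[ 0.496 -0.066  0.196] [-0.27 -0.02 -0.09  1.5   0.   -1.94]
[ 0.496 -0.066  0.046] [-0.27  0.05 -0.33  1.2   0.   -1.94]
[ 0.497 -0.082  0.125] [-0.45  0.14 -0.09  1.51  0.27 -2.15]
[0.478 0.098 0.184] [-0.12 -0.03 -0.15  1.52  0.31 -1.81]
[0.478 0.098 0.32 ] [-0.12 -0.01  0.14  1.79  0.31 -1.81]
```

All the poses are reachable. I'll move over the handle, descend and grasp.

```bash
python3 - <<'E'
from h import *
grip(.06,100)
p,R=pose(1,0,raise_=.13); movep(p,R)
p,R=pose(1,0,raise_=.025); line_to(p)
cv2.imwrite("pics/pre.png",np.vstack([cv2.resize(snapshot("top")[185:285,295:395],(560,560),interpolation=2)]))
p,R=pose(1,0); print(line_to(p,rate=.05,threshold=8))
print(current_tool_pos(),current_ft_force())
grip(0.0,100); print(current_finger_gap(),current_grasp_force(),current_ft_force(),current_time())
t=cv2.resize(snapshot("top")[185:285,295:395],(400,400),interpolation=2);s=cv2.resize(snapshot("side")[180:280,230:330],(400,400),interpolation=2)
cv2.imwrite("pics/grasp.png",np.hstack([t,s]))
E
```

```text
False
[ 0.49537803 -0.06595834  0.04569277] [ 0.1108395   0.92311665 -0.11554346]
0.022308956089943287 98.46118569374084 [0.28938554 0.21855876 2.29175277] 4.875
```

View pics/grasp.png

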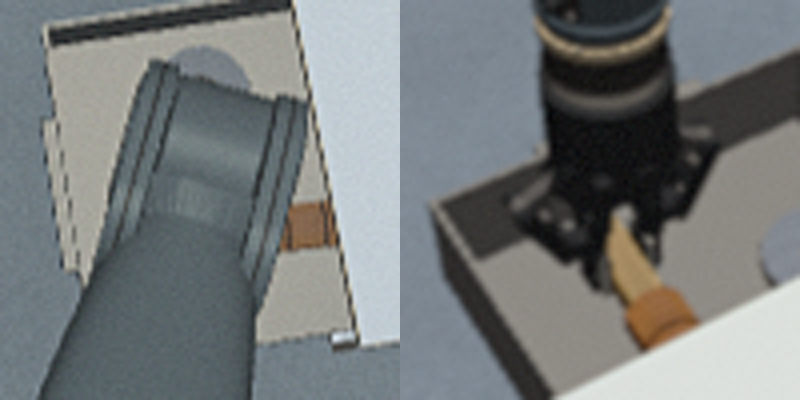

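The handle is between the fingers: the gap is 22 mm at 98 N, with the beads visible at about (665,310) in the side half. Next I'll tilt it in steps and watch the forces.

```bash
python3 - <<'E'
from h import *
for a in (3,6,9,12,15,18):
    p,R=pose(1,a,lift=.004*min(1,a/6)); hit=line_to(p,rate=.05,rotation=R,threshold=12)
    print(a,hit,current_ft_force().round(1),current_torque().round(2),round(current_finger_gap(),4))
    if hit: break
dwell(.3); print(current_time(),current_ft_force().round(1))
t=cv2.resize(snapshot("top")[185:285,295:395],(400,400),interpolation=2);s=cv2.resize(snapshot("side")[170:290,230:350],(400,400),interpolation=2)
cv2.imwrite("pics/tilt.png",np.hstack([t,s]))
E
```

```text
3 False [-0.5 -0.3 -1.2] [ 0.06 -0.02 -0.04] 0.0221
6 False [ 0.3 -0.3 -1. ] [ 0.   -0.04  0.03] 0.0226
9 False [ 0.3  0.6 -1.4] [-0.06  0.01  0.02] 0.022
12 False [ 0.6  0.5 -2.6] [-0.08  0.02 -0.04] 0.0222
15 False [ 0.4  0.1 -1.5] [-0.18  0.02  0.02] 0.0224
18 False [-0.9 -0.5 -1.6] [-0.3  -0.04  0.04] 0.0222
7.8083 [-0.4 -0.6 -1.8]
```

View pics/tilt.png

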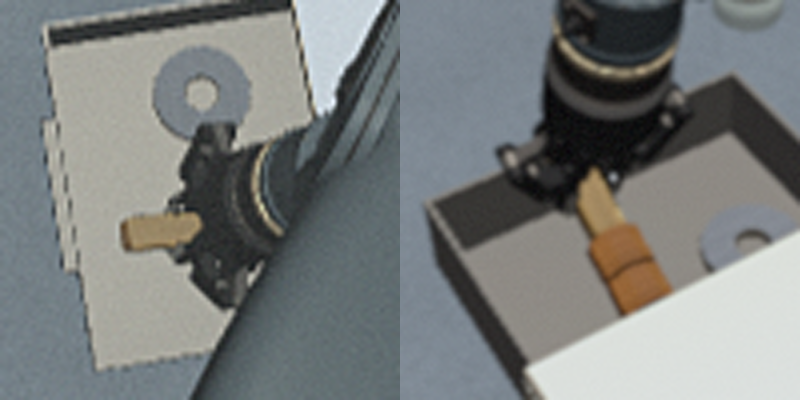

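The stick is tilted and hangs free: the vertical force is only its weight, about 1.6 N. Next I'll draw it out along its axis.

```bash
python3 - <<'E'
from h import *
for k in [dict(lift=.004,draw=.06),dict(lift=.004,draw=.13),dict(lift=.004,draw=.21),dict(draw=.21,raise_=.13)]:
    p,R=pose(1,18,**k); hit=line_to(p,rate=.08,rotation=R,threshold=10)
    print(hit,current_tool_pos().round(3),current_ft_force().round(1),current_torque().round(2))
    if hit: break
dwell(.3); print(current_time(),current_finger_gap())
t=cv2.resize(snapshot("top")[130:290,255:415],(400,400),interpolation=2);s=cv2.resize(snapshot("side")[100:300,180:380],(400,400),interpolation=2)
cv2.imwrite("pics/out.png",np.hstack([t,s]))
E
```

```text
False [ 0.491 -0.025  0.144] [-0.3 -0.2 -1.2] [-0.25 -0.    0.02]
False [0.484 0.041 0.165] [ 0.5 -0.  -1.6] [-0.25 -0.05  0.01]
False [0.476 0.117 0.19 ] [-0.6 -0.4 -1.3] [-0.32 -0.    0.01]
False [0.476 0.117 0.315] [-0.   1.  -1.4] [-0.25 -0.02 -0.03]
13.0083 0.021685210430717958
```

View pics/out.png

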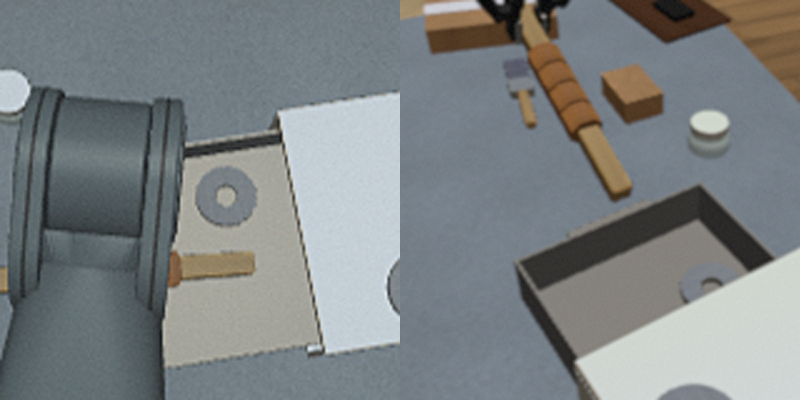

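The stick is clear of the unit. The inner end is at top crop (254,263) and side crop (620,190). I'll triangulate its height and then hand in.

```bash
python3 - <<'E'
from h import *
P=[];
for n in("top","side"):
    K,R,t=cam(n); P.append(K@np.c_[R,t])
X=cv2.triangulatePoints(P[0],P[1],np.array([356.6,235.2]),np.array([290.,195.])).ravel(); X=X[:3]/X[3]
s=(X[:2]-[.413,-.205])@[-.159,.987]
print(X,"in front of unit",s,current_grasp_force(),np.abs(current_joint_velocities()).max())
if X[2]>.18 and s>.03: print(close_job())
E
```

```text
[ 0.50150338 -0.11178128  0.23713576] in front of unit 0.07793483874572922 98.0539083480835 0.002114962485954655
the job is handed in; nothing more can be done
None
```

The job is handed in, but the verdict was not shown: the arm holds the stick still in the air, its lower (inner) end measured about 78 mm in front of the unit and about 155 mm above the basket's rim, and no contact with the board or basket showed in the force readings.

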